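# Refit a cordless lamp's battery cap and hold it on the test mark

### The arm

A 6-joint arm with a two-finger parallel gripper is mounted at the origin on a cart in front of the work surface, level with it; the furniture and walls round the work are solid. World frame = base frame: x ahead of the robot, y to its left, z up, the work surface at z = 0. Lengths are in m, angles in degrees, forces in N, time in s.
With the tool pointing down it reaches from about 0.4 to 0.825 m from the base axis. Payload 7 kg.
Tool frame: the origin (TCP) lies midway between the tips of the shut fingers; the grasp point (between the pads) lies 19 mm behind it; z points along the fingers, y is the line along which they close (so a half turn about z gives the same grasp; the last joint's range is limited). The gripper opens to 88 mm and grips with 3 to 60 N. Pads are 19 mm wide; open, the fingers measure 130 mm over their backs; the gripper's body (78 mm by 193 mm) begins 47 mm behind the grasp point.
Start: joints at [91.965, 20.546, 0.682, 0, -70.136, -16.507], TCP at [0.169, 0.653, 0.227] pointing down, gripper open.
Joint ranges: [-176.03, 176.03], [-82.01, 121.73], [-58.28, 71.71], [-173.87, 95.51], [-174.79, -0.11], [-173.66, 173.66]. Speed limits (degrees/s): [136.94, 136.94, 172.46, 180, 180, 180].

### API

Orientations are given as [roll, pitch, yaw] about the fixed x, y, z axes, in that order (R = Rz(yaw) Ry(pitch) Rx(roll)).
In Python, from plant import ctrl gives the robot as it stands. The module is installed in compiled form; this text tells all that it offers.
- The arm moves only by the tool send_rows, never from a script. Its argument "plan" is a list that holds one entry, the list of rows, each a list of 6 numbers: the shift along the tool's x, y, z in cm, then the turn, a rotation vector about the tool's x, y, z in degrees. A call has 1 to 8 rows; each row is the pose to reach, as a shift and turn from the pose commanded when the call began, along the tool's axes at that moment; what a row does not reach only later rows make up. A row lasts 1/12 s, in which the tool goes at most 41.7 mm and 7.16 degrees, less where a joint would pass 70% of its speed; a pose out of reach is approached as far as the arm can. A call with a gripper value outside its range is refused whole. "fingers" is the opening, from 0 (shut) to 1 (fully open), set as the call begins (left out, the last holds). The fingers move at their own pace and stop on an object; the grip force is fixed at half the most. Time passes only in rows, so rows that repeat a pose let the fingers close. It gives the time, the measured TCP pose, the force, the opening and the grip force at its end, in the units of the state.
- ctrl.get_obs(): the state, without advancing time (a new reading comes with each control period).
- ctrl.snapshot(name): name is "scene" or "top" or "wrist"; returns a dict with "img" (480x640x3 uint8, red, green, blue), "K" (3x3 intrinsics, pixels), "pose" (4x4, takes a point from camera to world coordinates). Camera axes: x right, y down, z forward; pixel columns grow to the right and rows downward; lengths in m; the calibration is good to about 2 mm. A picture is of the moment at which its call begins. There is no depth.
- ctrl.close_job(): hands the job in; it is judged then, once.
The state is a dict: "clock": time; "joint_pos": joint angles; "qvel": joint speeds; "tau": joint torques, N m; "tool_pos": TCP position; "orientation": TCP orientation; "force": force on the tool from outside, world axes, zero at the start; "moment": the same for the moment, N m; "opening": finger opening in m; "gripper_force": force on a finger pad.
Only numpy, scipy, OpenCV 4.12 (cv2) and the standard library are available. Lean on these libraries where they do the work, as an engineer would, in place of code of your own. Each camera call takes 0.05 s, during which the arm holds its last target. There are 200 camera calls.

### The job

Open the drawer of the small wooden chest, take out the battery cap of the cordless lamp and put it into the mouth in the lamp's top, its two lugs down through the two slots. Press it in and turn it clockwise against its spring until its grip bar points at the engraved test bars, half-way to the lock, without going on to the lock click, so that the lamp can be checked before it is locked. Finish while still gripping the cap and holding it on the test bars; leave the other things on the table where they are.

Things in the scene. Friction and masses are not known exactly. Their poses are not given: they have to be found in the camera images.
- drawer_box: small wooden desk chest with one drawer, 148 x 150 mm, 62 mm tall, fixed; origin: centre of its underside on the table; x from its front to its back, z up. Drawer inside: floor 10 mm above the table, side walls up to 44 mm, front board up to 55 mm; 104 mm along x (from x = -46 to +58 mm when shut) by 128 mm along y
- drawer_box_drawer (a joint): how far the drawer is out, m: 0 shut, 0.09 fully out (stop); it slides to the chest's -x with about 0.5 N of friction and stays where it is left
- drawer_knob (a point): centre of the drawer's small pale knob (rides with the drawer): a plain round rod, 18 mm in diameter and 18 mm long, axis along the chest's x, straight out of the drawer's front board; the point is 9 mm in front of the board and 31 mm above the table
- cap: battery cap, 42 mm tall, 90 g, upright in the drawer: a round plug (28 mm diameter, 15 mm tall) with two lugs at its foot (along +x and -x, 6 mm wide, out to 19 mm from the axis, tops 5 mm above the origin), over it an aluminium flange (46 mm diameter, 4 mm thick) and a black grip bar. Origin: centre of the plug's underside; x along lugs and bar, z up; alike after half a turn
- cap_bar (a point): middle of the cap's black grip bar, 30.5 mm above the cap's origin, axes as cap; the bar is 44 mm long along x, 14 mm thick along y and 23 mm tall (from 19 to 42 mm above the cap's origin), with a white line along its top
- lamp: cordless lantern lamp, fixed, 100 mm tall: white shade between a dark foot (104 mm across) and a dark metal head (92 mm across); origin: centre of its underside; z up; the two slots of the mouth in its top lie along +x and -x. Pale marks on the top, each repeated half a turn on: dot at the slots; straight bar 45 degrees clockwise (seen from above) from them: test; small ring at 97 degrees: lock
- lamp_mouth (a point): centre of the lamp's mouth, level with the top, axes as lamp. Hole 31 mm across, slots 12 mm wide and out to 20.5 mm from the axis, plate 8 mm thick; the lugs turn under it. 10 mm down a spring starts to push the plug up (3 to 5 N). With the flange on the plate the cap's origin is 15 mm below this point; lugs up against the plate's underside: 13 mm
- test_bar (a point): middle of one test bar, 33.5 mm from the mouth's axis, 45 degrees clockwise from the lamp's +x slot; the bar is 13 mm long along the radius, the other lies half a turn on. The cap cannot turn anticlockwise from the slots
- lamp_contact (a joint): turn of the sprung contact carrier inside the lamp, rad: 0 at rest; the lugs meet it about 8 degrees on from the slots and drive it; about 0.63 with the cap on the test bars, 1.45 in the lock. Its spring (0.04 to 0.2 N m) turns the cap back if let go. From about 65 degrees of cap turn detent pins resist (up to 0.5 N m), and the lugs snap past them into the lock
- car_yellow: small yellow toy car, 62 mm long, a bystander; origin: centre of its underside
- car_blue: small blue toy car, 62 mm long, a bystander; origin: centre of its underside
- thread_reel: red thread reel, 28 mm in diameter, 40 mm tall, standing, a bystander; origin: centre of its underside
- pin_tin: round wood-brown tin with pressed-on lid, 70 mm in diameter, 27 mm tall, a bystander; origin: centre of its underside
- pencil_blue: blue pencil lying on the table, 170 mm long, a bystander; origin: middle of its underside
There are look-alikes about, which are no part of the job. What is shaped like the lamp but green is not meant.

How it is judged (in metres and radians):
On the way, in this order (a step that is already met when the one before it is completed fails the run):
1. the drawer is open by at least 60 mm (value of joint drawer_box_drawer above 0.06 m), for 0.1 s.
2. the cap is lifted out of the drawer (height (world z) of cap above 0.075 m and contact force between the fingers and cap above 1 N), for 0.1 s.
At the end, for the whole second after the job is handed in: The cap is upright in the lamp's mouth (within 3 mm of its axis, origin at least 11.5 mm below the plate's top), turned clockwise 45 degrees from the slots within 10, the contact carrier turned 0.4 to 0.9 rad by it, at rest, and still gripped by the fingers with over 8 N (horizontal distance between cap and lamp_mouth below 0.003 m and z of cap in the frame of lamp_mouth below -0.0115 m and angle between cap's own z axis and vertical below 0.1 rad and angle between the x axis of cap and the x axis of lamp, either way round between 0.61 and 0.96 rad and value of joint lamp_contact between 0.4 and 0.9 rad and angular speed of cap below 0.2 rad/s and contact force between the fingers and cap above 8 N); the arm keeps its last pose, push and grip.
It fails at once if the cap is turned on into the detent or the lock (horizontal distance between cap and lamp_mouth below 0.006 m and z of cap in the frame of lamp_mouth below -0.0115 m and value of joint lamp_contact above 1.1 rad).
It fails at once if one of the other things on the table is moved by more than 30 mm (distance of any of car_yellow, car_blue, thread_reel, pin_tin, pencil_blue from where it was at the start of the episode above 0.03 m).
It also fails if it takes over 58 s, if anything falls off the work surface, if the arm or the gripper's body presses on something with over 40 N, if the wrist force passes 120 N, or if a joint passes its speed limit or range.

## Working session

There is one attempt and no reset: what is moved stays moved. The work goes in short steps, Python scripts to look and compute and a tool call to move; the robot and the scene stay as the last step left them, time stands still between calls to the robot, and variables do not carry over. Pictures are saved under pics/ and viewed, at most 10 in all, crops included, and the job is handed in when it is done.

Besides the shell and the picture viewer there is one more tool, called after "Call:" as name(argument=value, ...) on one line, values as JSON. send_rows: Moves the arm, as the interface text tells. Its arguments: {"type":"object","properties":{"plan":{"type":"array","items":{"type":"array","items":{"type":"array","items":{"type":"number"}}}},"fingers":{"type":"number"}},"required":["plan"]}

```bash
mkdir -p pics; cat > h.py <<'E'
import numpy as np, cv2
from plant import ctrl
from scipy.spatial.transform import Rotation as R
def snap(n,f):
    s=ctrl.snapshot(n); cv2.imwrite(f'pics/{f}.png',cv2.cvtColor(s['img'],cv2.COLOR_RGB2BGR)); np.savez(f'pics/{f}.npz',**s); return s
def ray(f,px,z):
    s=np.load(f'pics/{f}.npz'); d=s['pose'][:3,:3]@np.linalg.inv(s['K'])@[px[0],px[1],1]; o=s['pose'][:3,3]
    return (o+d*(z-o[2])/d[2])
def proj(f,p):
    s=np.load(f'pics/{f}.npz'); c=s['pose'][:3,:3].T@(np.array(p)-s['pose'][:3,3]); u=s['K']@c; return u[:2]/u[2]
def Rt():
    o=ctrl.get_obs(); return R.from_euler('xyz',o['orientation'],degrees=True).as_matrix(), np.array(o['tool_pos'])
def shift(p):
    M,t=Rt(); return np.round(100*M.T@(np.array(p)-t),2)
E
python3 - <<'E'
from h import *
for n in ['scene','top','wrist']: s=snap(n,n+'0'); print(n,s['pose'][:3,3],s['K'][0,0])
print(ctrl.get_obs())
E
```

```text
scene [ 0.02982059 -0.84585503  0.89882848] 555.7163227922736
top [4.62515344e-01 4.15930732e-04 1.14094433e+00] 517.6916260413245
wrist [0.23677612 0.6348785  0.38421051] 374.86853807811116
{'clock': 0.15, 'joint_pos': array([ 9.19673346e+01,  2.05839523e+01,  6.46819358e-01, -1.74968496e-02,
       -7.01360850e+01, -1.65055931e+01]), 'qvel': array([-0.01599008, -0.11820993,  0.17239225,  0.11068081,  0.16350324,
        0.0235106 ]), 'tau': array([-8.46414350e-04, -5.83272636e+01,  2.93289506e+01,  7.00116098e+00,
        8.74346704e-03, -1.02856927e-04]), 'tool_pos': array([0.16937319, 0.65302181, 0.2258145 ]), 'orientation': array([ 1.79925125e+02, -5.03167227e-03, -1.45442109e+01]), 'force': array([ 0.41054   ,  0.31539433, -0.89116235]), 'moment': array([ 0.06328289,  0.03959373, -0.00288545]), 'gripper_force': 0.0, 'opening': 0.08718610581005107}
```

View pics/top0.png

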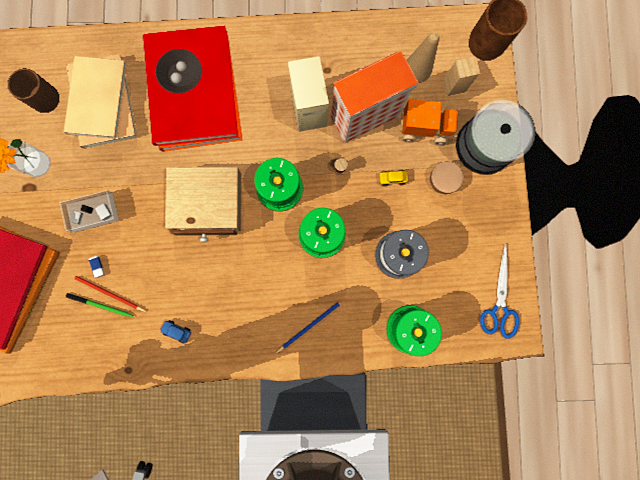

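View pics/scene0.png

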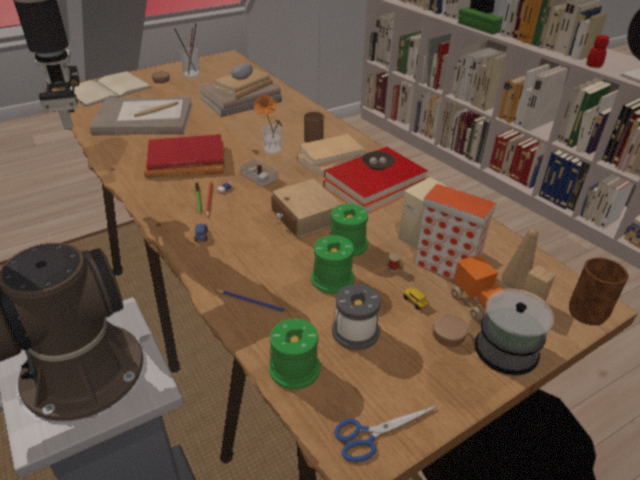

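The top view shows the chest at (202,200) with its knob at (204,237), facing the robot, and the grey and white lamp at (405,253). I'll enlarge both.

```bash
python3 - <<'E'
from h import *
im=cv2.imread('pics/top0.png')
a=cv2.resize(im[160:250,155:250],None,fx=4,fy=4,interpolation=cv2.INTER_CUBIC)
b=cv2.resize(im[225:285,370:436],None,fx=6,fy=6,interpolation=cv2.INTER_CUBIC)
print(a.shape,b.shape)
cv2.imwrite('pics/c0.png',np.hstack([a[:360],b[:360]]))
E
```

```text
(360, 380, 3) (360, 396, 3)
```

View pics/c0.png

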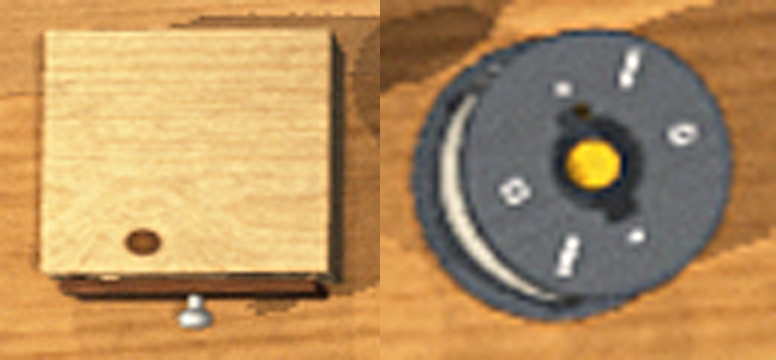

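The chest's top corners and knob, and the lamp's dots, bars and rings, show clearly. The test bars lie at crop (630,67) and (567,256).

```bash
python3 - <<'E'
from h import *
C=[ray('top0',(155+u/4-.5+.125,160+v/4-.375),.062) for u,v in [(43,32),(331,32),(330,272),(41,271)]]
for c in C: print(c.round(4))
print('c',np.mean(C,0))
print('knob tip',ray('top0',(155+195/4,160+316/4),.031))
f=lambda u,v: ray('top0',(370+(u-380)/6-.42,225+v/6-.42),.1)
P=[f(*p) for p in [(564,88),(637,236),(630,67),(567,256),(683,133),(515,191)]]
print('lamp',np.mean(P,0))
for i in (0,2,4):
    d=P[i]-P[i+1]; print((P[i]+P[i+1])/2,np.linalg.norm(d),np.degrees(np.arctan2(d[1],d[0])))
print(proj('scene0',np.r_[np.mean(P,0)[:2],.1]),proj('scene0',np.mean(C,0)))
E
```

```text
[0.7165 0.3074 0.062 ]
[0.7154 0.1555 0.062 ]
[0.5875 0.1553 0.062 ]
[0.5893 0.3061 0.062 ]
c [0.65219255 0.23108198 0.062     ]
knob tip [0.56712847 0.23119875 0.031     ]
lamp [ 0.53151865 -0.19093306  0.1       ]
[ 0.53145862 -0.19128358  0.1       ] 0.05524156230051993 24.899106388900606
[ 0.53167773 -0.19067588  0.1       ] 0.06752112926422137 -19.887728413575925
[ 0.5314196  -0.19083973  0.1       ] 0.060252807481657164 -71.60608832799528
[358.87988798 299.10797958] [306.85017304 198.18081568]
```

```bash
cat >> h.py <<'E'
def go(p,yaw):
    M,t=Rt(); T=R.from_euler('xyz',[180,0,yaw],degrees=True).as_matrix()
    r=R.from_matrix(M.T@T).as_rotvec(degrees=True)
    print('shift',(100*M.T@(np.array(p)-t)).round(2),'turn',r.round(2))
E
python3 - <<'E'
from h import *
go([.37,.44,.18],-71.5); go([.572,.231,.1],-180)
E
```

```text
shift [24.77 15.58  4.6 ] turn [ 7.000e-02 -4.000e-02  5.696e+01]
shift [49.57 30.72 12.63] turn [ 1.0000e-02 -1.1000e-01  1.6546e+02]
```

Call:
send_rows(plan=[[[4, 2.5, 0.7, 0, 0, 7.1], [8, 5, 1.4, 0, 0, 14.2], [12, 7.5, 2.1, 0, 0, 21.3], [16, 10, 2.8, 0, 0, 28.4], [20, 12.5, 3.5, 0, 0, 35.5], [24.8, 15.6, 4.6, 0, 0, 42.6], [24.8, 15.6, 4.6, 0, 0, 49.8], [24.8, 15.6, 4.6, 0, 0, 57]]], fingers=0.6)

```text
clock: 0.82
tool_pos: [0.3726, 0.4349, 0.1791]
orientation: [179.9, -0.1, -72.0]
force: [-1.2, 0.1, -0.2]
opening: 0.0533
gripper_force: 0.0
```

```bash
python3 - <<'E'
from h import *
print(ctrl.get_obs()['joint_pos'],Rt()[1])
go([.50,.231,.15],-128)
E
```

```text
[ 6.89673293e+01  1.31548841e+01 -1.62190923e+01 -2.19304438e-02
 -6.08147857e+01 -5.09865938e+01] [0.37257735 0.43488709 0.17911065]
shift [23.32 -5.84  2.95] turn [ 0.06 -0.19 55.97]
```

Call:
send_rows(plan=[[[4, -1, 0.5, 0, 0, 7], [8, -2, 1, 0, 0, 14], [12, -3, 1.5, 0, 0, 21], [16, -4, 2, 0, 0, 28], [20, -5, 2.5, 0, 0, 35], [23.3, -5.8, 3, 0, 0, 42], [23.3, -5.8, 3, 0, 0, 49], [23.3, -5.8, 3, 0, 0, 56]]])

```text
clock: 1.48
tool_pos: [0.5, 0.2352, 0.1499]
orientation: [180.0, -0.1, -128.0]
force: [-0.3, -0.3, 0.4]
opening: 0.0526
gripper_force: 0.0
```

```bash
python3 - <<'E'
from h import *
go([.54,.231,.09],-180)
E
```

```text
shift [-2.14 -3.41  5.99] turn [-2.000e-02 -8.000e-02  5.197e+01]
```

Call:
send_rows(plan=[[[-0.5, -0.8, 1.5, 0, 0, 7], [-1, -1.6, 3, 0, 0, 14], [-2.1, -3.4, 6, 0, 0, 21], [-2.1, -3.4, 6, 0, 0, 28], [-2.1, -3.4, 6, 0, 0, 35], [-2.1, -3.4, 6, 0, 0, 42], [-2.1, -3.4, 6, 0, 0, 49], [-2.1, -3.4, 6, 0, 0, 52]]])

```text
clock: 2.15
tool_pos: [0.5391, 0.2334, 0.0901]
orientation: [-180.0, -0.0, -179.9]
force: [-0.0, 0.6, 0.0]
opening: 0.0526
gripper_force: 0.0
```

```bash
python3 - <<'E'
from h import *
go([.54,.231,.09],-180); go([.572,.231,.013],-180)
s=snap('wrist','w1'); print(s['pose'].round(3), proj('w1',[.568,.231,.031]))
E
```

```text
shift [-0.09 -0.24  0.01] turn [-0.03 -0.04  0.12]
shift [-3.3  -0.24  7.71] turn [-0.03 -0.04  0.12]
[[-0.002  0.966  0.258  0.47 ]
 [ 1.     0.002 -0.001  0.232]
 [-0.001  0.258 -0.966  0.249]
 [ 0.     0.     0.     1.   ]] [320.93977572 300.47050391]
```

View pics/w1.png

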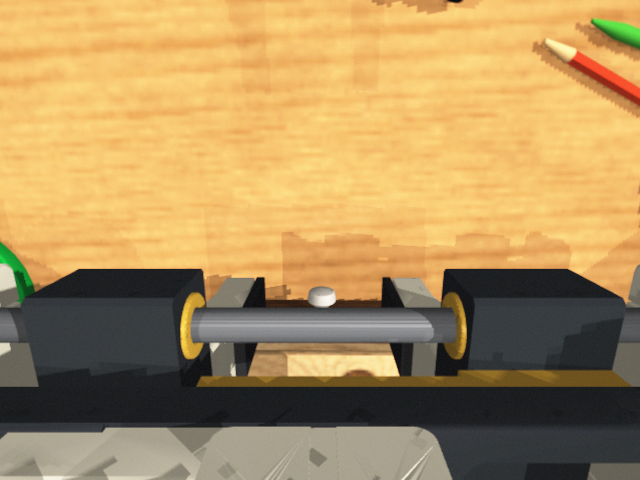

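The knob sits centred between the fingers at (321,297), where I predicted it.

Call:
send_rows(plan=[[[-1, -0.2, 3, 0, 0, 0], [-2.1, -0.2, 5.5, 0, 0, 0], [-3.2, -0.2, 7.7, 0, 0, 0], [-3.2, -0.2, 7.7, 0, 0, 0]]])

```text
clock: 2.53
tool_pos: [0.5701, 0.2303, 0.0089]
orientation: [-179.8, -0.3, -179.4]
force: [0.3, -0.8, -0.6]
opening: 0.0525
gripper_force: 0.0
```

Call:
send_rows(plan=[[[0, 0, 0, 0, 0, 0], [0, 0, 0, 0, 0, 0], [0, 0, 0, 0, 0, 0], [0, 0, 0, 0, 0, 0]]], fingers=0)

```text
clock: 2.87
tool_pos: [0.5716, 0.2325, 0.0152]
orientation: [179.9, 0.1, -179.4]
force: [0.3, -0.6, 0.2]
opening: 0.0315
gripper_force: 0.0
```

Fingers are still closing. I'll let them finish, then pull 90 mm along tool +x.

Call:
send_rows(plan=[[[0, 0, 0, 0, 0, 0], [0, 0, 0, 0, 0, 0], [0, 0, 0, 0, 0, 0], [0, 0, 0, 0, 0, 0], [0, 0, 0, 0, 0, 0]]])

```text
clock: 3.28
tool_pos: [0.5714, 0.2324, 0.0145]
orientation: [180.0, 0.1, -179.4]
force: [-2.1, 1.7, 6.3]
opening: 0.0166
gripper_force: 30.0
```

Call:
send_rows(plan=[[[1.2, 0, 0, 0, 0, 0], [2.4, 0, 0, 0, 0, 0], [3.6, 0, 0, 0, 0, 0], [4.8, 0, 0, 0, 0, 0], [6, 0, 0, 0, 0, 0], [7.2, 0, 0, 0, 0, 0], [8.4, 0, 0, 0, 0, 0], [8.7, 0, 0, 0, 0, 0]]])

```text
clock: 3.95
tool_pos: [0.4837, 0.2325, 0.0144]
orientation: [179.9, 0.1, -179.4]
force: [0.2, 4.2, 4.4]
opening: 0.0167
gripper_force: 30.0
```

Call:
send_rows(plan=[[[0, 0, 0, 0, 0, 0], [0, 0, 0, 0, 0, 0], [0, 0, 0, 0, 0, 0], [0, 0, 0, 0, 0, 0]]], fingers=0.5)

```text
clock: 4.28
tool_pos: [0.4836, 0.2303, 0.0131]
orientation: [-179.9, -0.1, -179.5]
force: [-0.2, -0.3, -0.4]
opening: 0.0378
gripper_force: 0.0
```

Call:
send_rows(plan=[[[0, 0, -3, 0, 0, 0], [0, 0, -6, 0, 0, 0], [0, 0, -10, 0, 0, 0], [0, 0, -14, 0, 0, 0], [0, 0, -18, 0, 0, 0], [0, 0, -20, 0, 0, 0], [0, 0, -20, 0, 0, 0], [0, 0, -20, 0, 0, 0]]])

```text
clock: 4.95
tool_pos: [0.4845, 0.2311, 0.2146]
orientation: [179.9, 0.1, -179.5]
force: [0.1, 0.1, -0.6]
opening: 0.0438
gripper_force: 0.0
```

```bash
python3 - <<'E'
from h import *
print(Rt()[1])
snap('wrist','w2'); snap('top','t2')
a=cv2.imread('pics/w2.png'); b=cv2.imread('pics/t2.png')
cv2.imwrite('pics/c2.png',np.hstack([cv2.resize(a,(480,360)),cv2.resize(b[180:270,160:240],(320,360))]))
for p in ([.56,.231,.052],[.48,.231,.031]): print(proj('w2',p),proj('t2',p))
E
```

```text
[0.48447964 0.23105574 0.21461828]
[323.28163919 300.03166303] [201.73693028 241.45288809]
[323.9820822  210.81395188] [203.36897285 279.71536894]
```

View pics/c2.png

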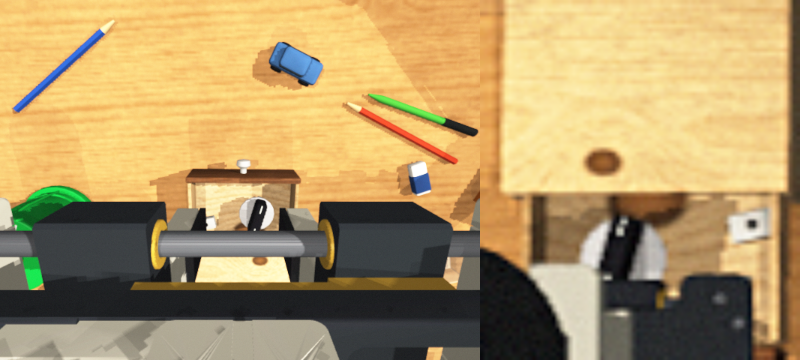

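The cap is partly visible in the drawer at wrist pixel (343,285). There's another small item near the drawer's -y side. I'll back off for a clear view.

Call:
send_rows(plan=[[[3, 0, 0, 0, 0, 0], [6, 0, 0, 0, 0, 0], [7.5, 0, 0, 0, 0, 0], [7.5, 0, 0, 0, 0, 0], [7.5, 0, 0, 0, 0, 0], [7.5, 0, 0, 0, 0, 0]]])

```text
clock: 5.55
tool_pos: [0.4092, 0.2302, 0.2127]
orientation: [-179.9, -0.1, -179.4]
force: [-0.1, -0.8, 0.4]
opening: 0.0439
gripper_force: 0.0
```

```bash
python3 - <<'E'
from h import *
print(Rt()[1])
snap('wrist','w3'); snap('top','t3')
a=cv2.imread('pics/w3.png'); b=cv2.imread('pics/t3.png')
q=proj('w3',[.535,.22,.052]).astype(int); x0,y0=q[0]-80,min(q[1]-70,340)
y0=max(y0,0); print(x0,y0)
A=cv2.resize(a[y0:y0+120,x0:x0+160],(480,360),interpolation=cv2.INTER_CUBIC)
cv2.imwrite('pics/c3.png',np.hstack([A,cv2.resize(b[210:290,160:230],(315,360),interpolation=cv2.INTER_CUBIC)]))
E
```

```text
[0.40923373 0.23024015 0.21274487]
232 279
```

View pics/c3.png

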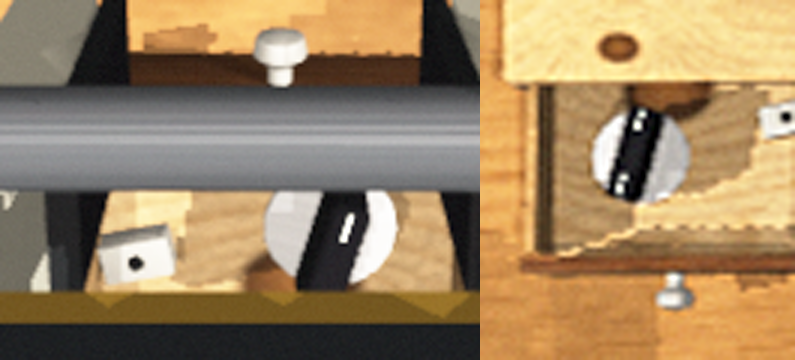

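The top view now shows the cap clearly. The flange is centred at crop (640,155), and the bar's white line runs from (638,118) to (621,188).

```bash
python3 - <<'E'
from h import *
f=lambda u,v,z: ray('t3',(160+(u-480)/4.5-.39,210+v/4.5-.39),z)
print('flange',f(640.5,154.5,.029))
a=f(639,118,.052);b=f(621,188,.052); d=a-b; print(a,b,(a+b)/2,np.degrees(np.arctan2(d[1],d[0])))
# threshold measurement of flange at sub-pixel: dark bar pixels
im=np.load('pics/t3.npz')['img'].astype(int); sub=im[230:257,182:215]
m=(sub.max(2)<75).astype(np.uint8); n,l,st,c=cv2.connectedComponentsWithStats(m)
for i in range(1,n):
    if st[i,4]>20:
        ys,xs=np.nonzero(l==i); print(st[i],c[i]+[182,230]); 
        P=np.array([ray('t3',(x+182,y+230),.048)[:2] for x,y in zip(xs,ys)]); w,v=np.linalg.eigh(np.cov(P.T)); print(P.mean(0),np.degrees(np.arctan2(v[1,1],v[0,1])),np.sqrt(12*w))
go([.55,.25,.12],-180)
E
```

```text
flange [0.55681343 0.24965048 0.029     ]
[0.57202365 0.24542192 0.052     ] [0.53925067 0.2533673  0.052     ] [0.55563716 0.24939461 0.052     ] -13.627671691725972
[  6   0  23  25 165] [195.86060606 241.71515152]
[0.55993259 0.24421537] 149.27332441802534 [0.02384606 0.05248071]
shift [-14.07   1.86   9.27] turn [-0.07 -0.05  0.51]
```

Call:
send_rows(plan=[[[-3, 0.4, 2, 0, 0, 5], [-6, 0.8, 4, 0, 0, 10], [-9, 1.2, 6, 0, 0, 14.2], [-12, 1.6, 8, 0, 0, 14.2], [-14.7, 1.9, 10.2, 0, 0, 14.2], [-14.7, 1.9, 10.2, 0, 0, 14.2], [-14.7, 1.9, 10.2, 0, 0, 14.2], [-14.7, 1.9, 10.2, 0, 0, 14.2]]], fingers=0.36)

```text
clock: 6.32
tool_pos: [0.5562, 0.2501, 0.1106]
orientation: [-179.9, -0.1, 166.3]
force: [0.4, 0.9, 1.5]
opening: 0.0318
gripper_force: 0.0
```

```bash
python3 - <<'E'
from h import *
go([.556,.2497,.0325],166.4)
E
```

```text
shift [-0.   -0.03  7.81] turn [-0.1  -0.06 -0.13]
```

Call:
send_rows(plan=[[[0, 0, 2, 0, 0, 0], [0, 0, 4, 0, 0, 0], [0, 0, 6, 0, 0, 0], [0, 0, 7, 0, 0, 0], [0, 0, 7.7, 0, 0, 0], [0, 0, 7.7, 0, 0, 0], [0, 0, 7.7, 0, 0, 0]]])

```text
clock: 6.9
tool_pos: [0.5563, 0.2511, 0.0356]
orientation: [180.0, 0.0, 166.4]
force: [0.9, -0.4, -0.2]
opening: 0.0315
gripper_force: 0.0
```

Call:
send_rows(plan=[[[0, 0, 0, 0, 0, 0], [0, 0, 0, 0, 0, 0], [0, 0, 0, 0, 0, 0], [0, 0, 0, 0, 0, 0], [0, 0, 0, 0, 0, 0], [0, 0, 0, 0, 0, 0], [0, 0, 0, 0, 0, 0]]], fingers=0)

```text
clock: 7.48
tool_pos: [0.5565, 0.251, 0.0352]
orientation: [180.0, 0.0, 166.4]
force: [-0.5, -0.0, 6.5]
opening: 0.0135
gripper_force: 30.0
```

Gripped at 13.5 mm, which matches the bar. Lifting.

Call:
send_rows(plan=[[[0, 0, -2, 0, 0, 0], [0, 0, -5, 0, 0, 0], [0, 0, -9, 0, 0, 0], [0, 0, -13, 0, 0, 0], [0, 0, -17, 0, 0, 0], [0, 0, -19, 0, 0, 0], [0, 0, -19, 0, 0, 0], [0, 0, -19, 0, 0, 0]]])

```text
clock: 8.15
tool_pos: [0.5562, 0.2511, 0.2259]
orientation: [179.9, 0.1, 166.3]
force: [-0.4, -0.4, -2.4]
opening: 0.0141
gripper_force: 30.0
```

```bash
python3 - <<'E'
from h import *
go([.55,.03,.225],-174); go([.5315,-.191,.2],-154.9)
E
```

```text
shift [ -4.62 -21.63   0.04] turn [  0.13   0.09 -19.68]
shift [ -8.05 -43.55   2.49] turn [  0.12   0.11 -38.78]
```

Call:
send_rows(plan=[[[-0.5, -2.5, 0, 0, 0, -5], [-1, -5.5, 0, 0, 0, -10], [-1.6, -9, 0, 0, 0, -15], [-2.2, -12.5, 0, 0, 0, -20], [-2.8, -16, 0, 0, 0, -25], [-3.5, -19.5, 0, 0, 0, -30], [-4.2, -23, 0, 0, 0, -35], [-5, -26.5, 0, 0, 0, -38.8]]])

```text
clock: 8.82
tool_pos: [0.5405, -0.0202, 0.2228]
orientation: [179.9, -0.2, -154.6]
force: [1.4, 0.8, -1.1]
opening: 0.0135
gripper_force: 30.0
```

```bash
python3 - <<'E'
from h import *
go([.5315,-.191,.2],-154.9)
E
```

```text
shift [  8.13 -15.04   2.29] turn [ 0.05 -0.16  0.31]
```

```bash
python3 - <<'E'
from h import *
snap('wrist','w4'); print(proj('w4',[.5315,-.191,.1]), np.load('pics/w4.npz')['pose'][:3,3])
p=np.array([.4,-.15,.2]); print(p); go(p,-154.9)
E
```

```text
[114.92132339 122.43300651] [ 0.47842791 -0.05082264  0.38151348]
[ 0.4  -0.15  0.2 ]
shift [18.01 -5.25  2.36] turn [ 0.01 -0.25  0.49]
```

Call:
send_rows(plan=[[[3, -3.5, 0.5, 0, 0, 0], [6, -7, 1, 0, 0, 0], [9, -10.5, 1.5, 0, 0, 0], [12, -12, 2, 0, 0, 0], [15, -12, 2.3, 0, 0, 0], [17.5, -12, 2.3, 0, 0, 0], [17.5, -12, 2.3, 0, 0, 0], [17.5, -12, 2.3, 0, 0, 0]]])

```text
clock: 9.53
tool_pos: [0.4327, -0.2021, 0.2004]
orientation: [179.9, -0.1, -155.0]
force: [-0.0, -0.0, -0.9]
opening: 0.0138
gripper_force: 30.0
```

```bash
python3 - <<'E'
from h import *
print(ctrl.get_obs()['tool_pos'])
snap('wrist','w5'); print(proj('w5',[.5315,-.191,.1])); snap('top','t5')
a=cv2.imread('pics/w5.png'); b=cv2.imread('pics/t5.png')
cv2.imwrite('pics/c5.png',np.hstack([cv2.resize(a,(480,360)),cv2.resize(b[225:285,370:423],(318,360),interpolation=cv2.INTER_CUBIC)]))
E
```

```text
[ 0.43270877 -0.20207198  0.20041016]
[283.70816849 356.55677507]
```

View pics/c5.png

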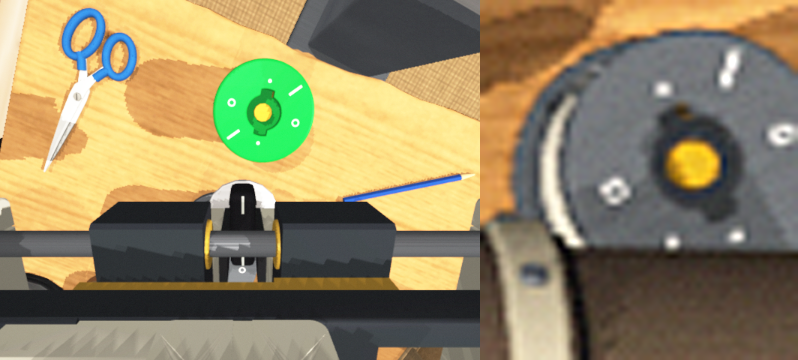

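The lamp is hidden by the gripper here, but the earlier frame w4 has it in clear view near (115,122). I'll extract the six marks there by thresholding, and measure how the held cap sits in the fingers from w5.

```bash
python3 - <<'E'
from h import *
s=np.load('pics/w4.npz')['img']
def marks(f,c0,T=170,rng=range(15,60)):
    im=np.load(f'pics/{f}.npz')['img'].astype(int)
    m=(im.min(2)>T).astype(np.uint8); n,l,st,c=cv2.connectedComponentsWithStats(m)
    for i in range(1,n):
        p=ray(f,c[i],.1); d=p-c0; r=np.hypot(d[0],d[1])
        if r<.045 and st[i,4]<200: print(st[i,4],c[i].round(1),p[:2].round(4),'r',r.round(4),'a',np.degrees(np.arctan2(d[1],d[0])).round(1))
c=np.array([.5315,-.191,.1])
marks('w4',c); print(); marks('top0',c,150)
im=cv2.imread('pics/w4.png'); 
A=cv2.resize(im[62:182,45:185],None,fx=3,fy=3,interpolation=cv2.INTER_CUBIC)
b=cv2.imread('pics/w5.png'); B=cv2.resize(b[230:390,260:380],(270,360),interpolation=cv2.INTER_CUBIC)
cv2.imwrite('pics/c6.png',np.hstack([A,B]))
E
```

```text
89 [104.4  77.7] [ 0.5059 -0.2065] r 0.03 a -148.7
193 [ 67.6 114. ] [ 0.5404 -0.2232] r 0.0334 a -74.5
199 [152.5 124.6] [ 0.5213 -0.1661] r 0.0269 a 112.2
2 [ 97.5 124. ] [ 0.5379 -0.202 ] r 0.0127 a -59.8
114 [ 82.7 153.2] [ 0.5624 -0.2059] r 0.0343 a -25.7
25 [115.6 158.6] [ 0.5557 -0.1829] r 0.0256 a 18.5

13 [411.1 236.2] [ 0.5624 -0.2018] r 0.0328 a -19.2
6 [400.  239.5] [ 0.556  -0.1791] r 0.0272 a 25.8
12 [420.  246.8] [ 0.5408 -0.2193] r 0.0297 a -71.9
13 [392.2 256.5] [ 0.5218 -0.1624] r 0.0302 a 108.7
5 [412.2 263.6] [ 0.507  -0.2025] r 0.027 a -154.8
16 [400.9 267.2] [ 0.5    -0.1795] r 0.0335 a 159.8
```

View pics/c6.png

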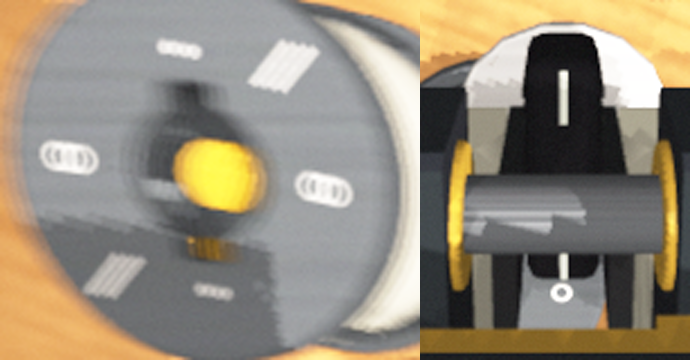

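```bash
python3 - <<'E'
from h import *
M,t=Rt(); h=np.array([0,0,.0252])
for x,z,name in [(.023,.019,'flange near edge v=241.1'),(-.022,.042,'far bar end v=353'),(.022,.019,'near bar foot'),(.022,.042,'near bar top')]:
    for e in (-.002,0,.002):
        p=t-h+[0,0,z]+M@np.array([x+e,0,0]); print(name,e,proj('w5',p).round(1))
E
```

```text
flange near edge v=241.1 -0.002 [324.9 253.2]
flange near edge v=241.1 0 [324.8 249. ]
flange near edge v=241.1 0.002 [324.8 244.8]
far bar end v=353 -0.002 [325.2 369.1]
far bar end v=353 0 [325.2 365. ]
far bar end v=353 0.002 [325.2 360.8]
near bar foot -0.002 [324.9 255.3]
near bar foot 0 [324.9 251.1]
near bar foot 0.002 [324.8 246.9]
near bar top -0.002 [325.1 272.5]
near bar top 0 [325.1 267.7]
near bar top 0.002 [325.1 263. ]
```

```bash
python3 - <<'E'
from h import *
M,t=Rt()
for x in (.0095,.011,.013):
  for y in (.008,-.008): print(x,proj('w5',t+M@np.array([x,y,0])).round(1))
snap('wrist','w6')
go([.631,-.144,.2],-155)
E
```

```text
0.0095 [342.7 281.6]
0.0095 [307.2 281.7]
0.011 [342.8 278.5]
0.011 [307.1 278.6]
0.013 [342.8 274.3]
0.013 [307.1 274.4]
shift [-20.18  -3.16   0.08] turn [ 0.03 -0.04  0.15]
```

Call:
send_rows(plan=[[[-3.5, -0.5, 0, 0, 0, 0], [-7, -1, 0, 0, 0, 0], [-10.5, -1.6, 0, 0, 0, 0], [-14, -2.2, 0, 0, 0, 0], [-17.5, -2.8, 0, 0, 0, 0], [-20.2, -3.2, 0, 0, 0, 0], [-20.2, -3.2, 0, 0, 0, 0], [-20.2, -3.2, 0, 0, 0, 0]]])

```text
clock: 10.35
tool_pos: [0.6324, -0.1431, 0.1994]
orientation: [179.9, -0.1, -154.8]
force: [-0.1, -1.1, -1.1]
opening: 0.0141
gripper_force: 30.0
```

Call:
send_rows(plan=[[[0, 0, 0, 0, 0, 0], [0, 0, 0, 0, 0, 0], [0, 0, 0, 0, 0, 0]]])

```text
clock: 10.6
tool_pos: [0.6305, -0.1448, 0.2019]
orientation: [-180.0, 0.0, -154.9]
force: [-0.1, -0.2, -0.3]
opening: 0.014
gripper_force: 30.0
```

```bash
cat >> h.py <<'E'
def marks(f,c0,T=170):
    im=np.load(f'pics/{f}.npz')['img'].astype(int); out=[]
    m=(im.min(2)>T).astype(np.uint8); n,l,st,c=cv2.connectedComponentsWithStats(m)
    for i in range(1,n):
        p=ray(f,c[i],.1); d=p-c0; r=np.hypot(d[0],d[1])
        if r<.045 and 3<st[i,4]<300: out.append(p[:2]); print(st[i,4],c[i].round(1),p[:2].round(4),'r',r.round(4),'a',np.degrees(np.arctan2(d[1],d[0])).round(1))
    print('mean',np.mean(out,0).round(4))
E
python3 - <<'E'
from h import *
print(Rt()[1]); snap('wrist','w7'); marks('w7',np.array([.5315,-.191,.1]))
go([.578,-.291,.2],115)
E
```

```text
[ 0.63048312 -0.14476668  0.20186307]
8 [337.5   4.6] [ 0.4919 -0.2012] r 0.0409 a -165.6
6 [351.2  11.5] [ 0.4917 -0.1919] r 0.0398 a -178.7
27 [340.9  38.3] [ 0.5079 -0.1911] r 0.0236 a -179.8
8 [349.   38.5] [ 0.5058 -0.1864] r 0.0261 a 169.9
11 [339.4  45.9] [ 0.5122 -0.1901] r 0.0193 a 177.3
4 [265.5  47.8] [ 0.533  -0.2319] r 0.041 a -88.0
14 [274.1  47.8] [ 0.5307 -0.227 ] r 0.036 a -91.3
68 [295.8  47.8] [ 0.5249 -0.2146] r 0.0245 a -105.7
5 [346.   47.8] [ 0.5114 -0.1858] r 0.0208 a 165.5
7 [355.3  47.3] [ 0.5086 -0.1806] r 0.0251 a 155.6
30 [351.7  55.8] [ 0.514  -0.1805] r 0.0204 a 148.9
17 [262.9  67.6] [ 0.5443 -0.2289] r 0.04 a -71.3
24 [294.7  67.6] [ 0.5357 -0.2105] r 0.0199 a -77.8
110 [372.3  78.4] [ 0.5203 -0.1626] r 0.0305 a 111.5
54 [391.   91.4] [ 0.5222 -0.148 ] r 0.044 a 102.2
121 [275.   87.2] [ 0.5518 -0.2173] r 0.0332 a -52.3
8 [297.2  88.1] [ 0.5462 -0.204 ] r 0.0196 a -41.4
6 [289.5  89.3] [ 0.549  -0.2083] r 0.0246 a -44.5
4 [303.8  90.2] [ 0.5456 -0.1996] r 0.0166 a -31.5
12 [304.   95.6] [ 0.5485 -0.1982] r 0.0185 a -22.8
12 [272.8  95.9] [ 0.5573 -0.2165] r 0.0363 a -44.6
9 [308.2  97. ] [ 0.5481 -0.1953] r 0.0172 a -14.5
4 [292.2  96.2] [ 0.5521 -0.2049] r 0.0249 a -34.0
124 [289.9 111.2] [ 0.5612 -0.2026] r 0.0319 a -21.3
40 [325.8 117.2] [ 0.5546 -0.1796] r 0.0258 a 26.2
mean [ 0.5308 -0.1983]
shift [ 10.96 -11.     0.2 ] turn [1.000e-02 3.000e-02 9.012e+01]
```

The arm was settled in this picture. The ring at (372,78), test bar at (290,111) and dot at (326,117) give a consistent mouth centre, matching the top view after bias correction. I'm aiming the TCP at (0.5326, -0.1894).

```bash
python3 - <<'E'
from h import *
go([.5326,-.1894,.135],-154.9)
E
```

```text
shift [10.76  0.12  6.7 ] turn [-0.01  0.03  0.02]
```

Call:
send_rows(plan=[[[3, 0, 0, 0, 0, 0], [6, 0, 0, 0, 0, 0], [9, 0.1, 2, 0, 0, 0], [10.8, 0.1, 4, 0, 0, 0], [10.8, 0.1, 6, 0, 0, 0], [10.8, 0.1, 6.7, 0, 0, 0], [10.8, 0.1, 6.7, 0, 0, 0], [10.8, 0.1, 6.7, 0, 0, 0]]])

```text
clock: 11.32
tool_pos: [0.5335, -0.1898, 0.1354]
orientation: [-180.0, 0.0, -154.8]
force: [-0.3, 0.0, -0.5]
opening: 0.0142
gripper_force: 30.0
```

```bash
python3 - <<'E'
from h import *
snap('scene','s8'); s=cv2.imread('pics/s8.png'); w=snap('wrist','w8'); w=cv2.imread('pics/w8.png')
print(Rt()[1]); go([.5326,-.1894,.12],-154.9)
q=proj('s8',[.532,-.19,.12]).astype(int); print(q)
cv2.imwrite('pics/c8.png',np.hstack([cv2.resize(s[q[1]-45:q[1]+45,q[0]-50:q[0]+50],(400,360),interpolation=cv2.INTER_CUBIC),cv2.resize(w[200:380,220:420],(400,360),interpolation=cv2.INTER_CUBIC)]))
E
```

```text
[ 0.53413834 -0.18963757  0.13583345]
shift [0.13 0.09 1.58] turn [-0.07  0.09  0.07]
[359 291]
```

View pics/c8.png

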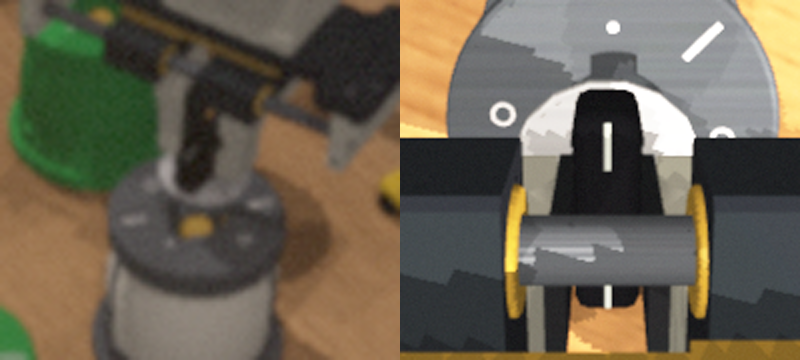

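The held cap hangs above the mouth and is aligned with the slots. The dot is at (326.5,214), the test bar at (371,221) and the ring at (271.5,257). I'll work out the relative offset from this one image.

```bash
python3 - <<'E'
from h import *
M,t=Rt(); f='w8'
y=25.1-180
for px,r,a in [((326.3,213.8),.0275,y),((370.8,220.8),.0335,y-45),((271.3,256.8),.030,y-97+180)]:
    p=ray(f,px,.1)[:2]; a=np.radians(a); c=p-r*np.array([np.cos(a),np.sin(a)]); print('c',c.round(4))
# cap: bar in tool frame raw
zc=t[2]-.0252
for px,z,x in [((323.7,239.8),.019,.023),((323.5,244.8),.019,.022),((323.5,260.8),.042,None),((323.5,352),.042,None)]:
    p=ray(f,px,zc+z); q=M.T@(p-t); print('tool xy',(1000*q[:2]).round(2), 'e',None if x is None else 1000*(q[0]-x))
print('tool t',t)
s=np.load('pics/w8.npz')['pose'];print((M.T@(s[:3,3]-t)).round(4))
E
```

```text
c [ 0.5302 -0.1909]
c [ 0.5302 -0.191 ]
c [ 0.5302 -0.1909]
tool xy [25.46 -0.75] e 2.4578525153933946
tool xy [23.09 -0.85] e 1.0944046755886234
tool xy [23.01 -0.85] e None
tool xy [-17.79  -0.85] e None
tool t [ 0.53413834 -0.18963757  0.13583345]
[ 0.0697 -0.0009 -0.1584]
```

Call:
send_rows(plan=[[[0.15, 0.13, 0, 0, 0, 0], [0.15, 0.13, 0, 0, 0, 0], [0.15, 0.13, 0, 0, 0, 0], [0.15, 0.13, 0, 0, 0, 0]]])

```text
clock: 11.75
tool_pos: [0.5311, -0.189, 0.1349]
orientation: [-180.0, 0.0, -154.9]
force: [0.9, -0.1, -0.7]
opening: 0.0136
gripper_force: 30.0
```

```bash
python3 - <<'E'
from h import *
for i in range(3):
    snap('wrist','w9'); o=ctrl.get_obs(); print(o['tool_pos'],o['force'],o['moment'])
f='w9'; M,t=Rt()
im=np.load('pics/w9.npz')['img'].astype(int); m=(im.min(2)>190).astype(np.uint8); n,l,st,c=cv2.connectedComponentsWithStats(m)
for i in range(1,n):
    if 5<st[i,4]<300 and 200<c[i][1]<265 and 250<c[i][0]<390: print(st[i],c[i].round(1),ray(f,c[i],.1)[:2].round(4))
E
```

```text
[ 0.53109455 -0.18905493  0.13478725] [ 0.11630044  0.48011869 -1.58122757] [ 0.10765325 -0.17125566 -0.00146209]
[ 0.53103289 -0.18910108  0.13470351] [-0.06734138 -0.55626988 -0.88329915] [ 0.09049389 -0.14951767 -0.00357532]
[ 0.53098868 -0.18910783  0.13465627] [-0.32163292 -0.29574999 -1.42699229] [ 0.04680441 -0.16848735 -0.01216171]
[319 215   8   7  43] [322.4 218.3] [ 0.5051 -0.2028]
[357 215  22  21 137] [367.5 225.4] [ 0.4985 -0.1796]
[262 256  12  12  79] [267.6 261.5] [ 0.5394 -0.2196]
```

```bash
python3 - <<'E'
from h import *
im=np.load('pics/w9.npz')['img'].astype(int).mean(2); f='w9'; M,t=Rt(); zc=t[2]-.0252
print('col',im[230:290,316:330:6].astype(int).T.tolist()); print('row250',im[250,270:380].astype(int).tolist())
for v in (239,240,241,242,243): print(v,(1000*(M.T@(ray(f,(323.7,v),zc+.019)-t))[:2]).round(2))
print('white line top', im[340:365,321:327].mean(1).astype(int))
E
```

```text
col [[138, 110, 83, 80, 83, 83, 82, 79, 79, 94, 143, 203, 240, 233, 158, 19, 21, 17, 19, 16, 21, 20, 21, 21, 20, 21, 24, 25, 27, 26, 29, 32, 33, 33, 30, 34, 29, 29, 28, 24, 21, 24, 26, 22, 27, 25, 25, 23, 21, 24, 24, 21, 23, 23, 25, 24, 25, 24, 23, 27], [122, 92, 79, 82, 80, 81, 81, 81, 80, 92, 133, 198, 238, 230, 158, 20, 20, 19, 17, 21, 18, 22, 20, 20, 21, 22, 25, 26, 28, 30, 36, 133, 223, 223, 222, 220, 203, 180, 176, 179, 178, 178, 177, 177, 177, 179, 178, 177, 177, 178, 176, 179, 179, 178, 171, 127, 27, 27, 24, 24], [134, 97, 81, 83, 83, 86, 98, 101, 100, 110, 150, 222, 245, 235, 194, 18, 18, 17, 17, 19, 16, 16, 17, 19, 19, 18, 23, 23, 22, 29, 30, 30, 30, 31, 31, 30, 35, 30, 29, 27, 25, 25, 25, 22, 23, 22, 25, 27, 26, 22, 23, 21, 27, 27, 27, 28, 25, 27, 28, 28]]
row250 [113, 116, 114, 116, 113, 113, 113, 114, 113, 114, 114, 114, 112, 112, 114, 112, 114, 114, 114, 114, 115, 118, 133, 170, 215, 236, 238, 236, 233, 233, 234, 234, 233, 233, 234, 233, 234, 212, 119, 16, 21, 21, 21, 18, 17, 21, 21, 19, 20, 17, 21, 20, 18, 20, 18, 14, 23, 20, 16, 18, 18, 18, 20, 20, 18, 20, 20, 17, 146, 239, 253, 254, 254, 254, 254, 254, 254, 254, 254, 254, 255, 254, 252, 230, 171, 134, 131, 130, 130, 131, 137, 148, 157, 156, 155, 156, 157, 157, 158, 163, 166, 166, 162, 160, 165, 165, 166, 167, 167, 166]
239 [25.58 -0.74]
240 [25.11 -0.74]
241 [24.63 -0.74]
242 [24.16 -0.74]
243 [23.69 -0.74]
white line top [ 94  86 105 149 155 154 154 154 154 154 154 154 155 159 153 142 138 133
 133 140 148 155 158 156 155]
```

Call:
send_rows(plan=[[[0.02, -0.04, 0.3, 0, 0, 0], [0.02, -0.04, 0.6, 0, 0, 0], [0.02, -0.04, 0.9, 0, 0, 0], [0.02, -0.04, 1.2, 0, 0, 0], [0.02, -0.04, 1.4, 0, 0, 0], [0.02, -0.04, 1.5, 0, 0, 0], [0.02, -0.04, 1.5, 0, 0, 0]]])

```text
clock: 12.48
tool_pos: [0.5307, -0.1896, 0.1192]
orientation: [180.0, -0.0, -154.9]
force: [0.4, 0.9, -0.5]
opening: 0.0138
gripper_force: 30.0
```

No contact force, and the plug is 6 mm into the mouth. Pressing on.

Call:
send_rows(plan=[[[0, 0, 0.2, 0, 0, 0], [0, 0, 0.4, 0, 0, 0], [0, 0, 0.55, 0, 0, 0], [0, 0, 0.7, 0, 0, 0], [0, 0, 0.8, 0, 0, 0], [0, 0, 0.8, 0, 0, 0], [0, 0, 0.8, 0, 0, 0]]])

```text
clock: 13.07
tool_pos: [0.531, -0.1896, 0.1118]
orientation: [-180.0, 0.0, -154.9]
force: [-0.8, -0.1, 2.8]
opening: 0.0136
gripper_force: 30.0
```

Call:
send_rows(plan=[[[0, 0, 0.1, 0, 0, 0], [0, 0, 0.15, 0, 0, 0], [0, 0, 0.2, 0, 0, 0], [0, 0, 0.2, 0, 0, 0], [0, 0, 0.2, 0, 0, 0]]])

```text
clock: 13.48
tool_pos: [0.5311, -0.1896, 0.1099]
orientation: [-180.0, 0.0, -154.9]
force: [-0.8, 0.1, 4.5]
opening: 0.0138
gripper_force: 30.0
```

Call:
send_rows(plan=[[[0, 0, 0, 0, 0, 2], [0, 0, 0, 0, 0, 5], [0, 0, 0, 0, 0, 8], [0, 0, 0, 0, 0, 11], [0, 0, 0, 0, 0, 14], [0, 0, 0, 0, 0, 15], [0, 0, 0, 0, 0, 15]]])

```text
clock: 14.07
tool_pos: [0.5312, -0.1898, 0.11]
orientation: [-180.0, 0.0, -169.9]
force: [-1.4, 0.5, 4.7]
opening: 0.0138
gripper_force: 30.0
```

```bash
python3 - <<'E'
from h import *
o=ctrl.get_obs(); print(o['force'],o['moment'],o['joint_pos'])
E
```

```text
[-1.36199536  0.45618085  4.74113572] [0.16599233 0.19832512 0.05260626] [ 2.32130860e-01  1.61547576e+01 -2.23638792e+01  2.84250283e-02
 -5.14415690e+01 -8.01726417e+01]
```

Call:
send_rows(plan=[[[0, 0, 0, 0, 0, 4], [0, 0, 0, 0, 0, 9], [0, 0, 0, 0, 0, 14], [0, 0, 0, 0, 0, 19], [0, 0, 0, 0, 0, 24], [0, 0, 0, 0, 0, 28], [0, 0, 0, 0, 0, 30], [0, 0, 0, 0, 0, 30]]])

```text
clock: 14.73
tool_pos: [0.5311, -0.1902, 0.11]
orientation: [-180.0, 0.0, 160.1]
force: [-1.4, -4.4, 4.3]
opening: 0.0139
gripper_force: 30.0
```

Call:
send_rows(plan=[[[0, 0, 0, 0, 0, 0], [0, 0, 0, 0, 0, 0], [0, 0, 0, 0, 0, 0]]])

```text
clock: 14.98
tool_pos: [0.5311, -0.1902, 0.11]
orientation: [-180.0, 0.0, 160.2]
force: [-0.7, -3.7, 5.7]
opening: 0.0139
gripper_force: 30.0
```

```bash
python3 - <<'E'
from h import *
o=ctrl.get_obs(); print(o['force'],o['moment'],o['tool_pos'],o['orientation'])
snap('wrist','w10'); w=cv2.imread('pics/w10.png')
cv2.imwrite('pics/c10.png',cv2.resize(w[180:380,190:450],(780,600),interpolation=cv2.INTER_CUBIC))
E
```

```text
[-0.70903513 -3.74494736  5.71189315] [-1.33808857  0.22620731  0.09819715] [ 0.53114021 -0.19023509  0.11000584] [-1.79957610e+02  4.67630371e-02  1.60247812e+02]
```

View pics/c10.png

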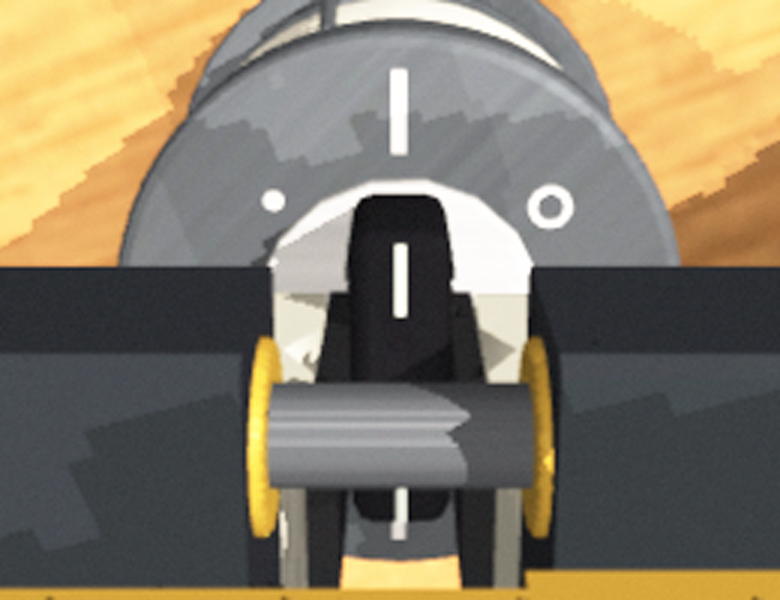

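The grip bar at (400,280) lines up with the test bar at (399,110), the flange sits low on the plate, and the grip holds at 30 N. Handing in.

```bash
python3 -c "
from plant import ctrl
print(ctrl.close_job())"
```

```text
the job is handed in; nothing more can be done
None
```

I handed the job in with the cap pressed into the lamp's mouth and turned about 45 degrees clockwise, its grip bar lined up with the test bar in the last picture and the gripper still holding it at about 30 N; `close_job()` gave no verdict, and I didn't check the other things on the table at the end.

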